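# Set the wheel-bearing play on a trailer hub

### The job

The bearing play of the wheel hub on the bench has to be set: lift the loose dust cap off the hub and stand it, open side down, in the parts tray without dropping it. Then turn the castle nut that was under the cap clockwise until it bottoms out, back it off a quarter turn, and finish holding it there: the job ends with the nut still gripped in the fingers, so that the split pin can be fitted. Leave everything else on the bench and in the tray where it is.

Things in the scene. Friction and masses are not known exactly. Their poses are not given: they have to be found in the camera images.
- hub: trailer wheel hub, dark cast steel, spindle upright, on a stub axle bolted to a 170 mm square, 12 mm thick grey plate fixed to the bench. Origin: centre of the plate's underside, on the bench; z up along the spindle. The hub's flange is a 150 mm disc, top face 63 mm above the bench, with five upright 12 mm studs on a 112 mm circle, their tops at 95 mm
- hub_lip (a point): centre of the flat ring-shaped lip at the top of the hub's 64 mm wide snout, 110 mm above the bench; in it a bore 52 mm wide and 8 mm deep takes the cap's skirt. The 24 mm spindle end stands up through the nut to 30 mm above the lip. Nothing else of the hub is higher than the lip
- dust_cap: loose steel dust cap (about 110 g), a round cup upside down, 48 mm tall: 49 mm skirt (lowest 6 mm), 58 mm bead (6 to 9 mm up), a plain barrel 53 mm across up to 41 mm, then a low dome. Origin: centre of its open lower rim, z up. It sits on the hub lip, skirt in the bore (rim 104 mm above the bench), over the nut: lift it straight up at least 45 mm to clear the spindle end
- castle_nut: steel castle nut: hexagon 36 mm across flats, 18 mm tall, with a slotted round crown (35 mm) on top, 25 mm tall in all. Origin: centre of its underside, z up; axes turn with the nut. Flats face its own +x and every 60 degrees from it, so grip with the fingers closing along its x axis or 60 or 120 degrees from it. Bottomed out, its underside is 109 mm above the bench
- nut_mid (a point): point on the nut's axis, 12 mm above its underside; axes as the nut's
- nut_turn (a joint): angle of the nut about the spindle, rad: 0 = bottomed out against the bearing washer (a firm stop); grows as it is unscrewed, anticlockwise from above (right-hand thread, 2 mm rise per turn). Starts between 2.4 and 4.0, turns with a slight drag (about 0.1 N m), stays where it is left; needs two or more grasps. A quarter turn back from the stop is 1.57
- tray: flat aluminium parts tray fixed to the bench, 150 mm (its x) by 240 mm (its y), walls 3 mm thick and 20 mm high, floor 3 mm thick. Origin: centre of its underside. Empty but for the spare bearing near its +y end
- spare_bearing: taper roller bearing, ring 45 mm across and 16 mm tall, lying in the tray about 75 mm towards the tray's +y end. Origin: centre of its underside. Leave alone
- spray_can: aerosol can 66 mm across, 190 mm tall, at the left of the bench. Origin: centre of its underside. Leave alone
- grease_tub: white tub 90 mm across, 85 mm tall, at the right. Origin: centre of its underside. Leave alone
- tape_roll: roll of masking tape lying flat, 104 mm across, 25 mm tall, at the left near the robot. Origin: centre of its underside. Leave alone
- bearing_box: cardboard box 75 x 75 x 45 mm behind the hub and tray. Origin: centre of its underside. Leave alone
- screwdriver: screwdriver 200 mm long lying between hub and tray, roughly pointing away from the robot. Leave alone
- spanner: spanner 190 mm long lying at the right, roughly pointing away from the robot. Leave alone
- mallet: hammer 280 mm long lying crosswise behind the hub and tray. Leave alone

How it is judged (in metres and radians):
On the way, in this order (a step that is already met when the one before it is completed fails the run):
1. the dust cap is off the hub and stands, let go, in the parts tray (x of dust_cap in the frame of tray between -0.047 and 0.047 m and y of dust_cap in the frame of tray between -0.092 and 0.092 m and z of dust_cap in the frame of tray between -0.01 and 0.008 m and angle between dust_cap's own z axis and vertical below 0.15 rad and linear speed of dust_cap below 0.03 m/s and contact force between the fingers and dust_cap below 0.1 N), for 0.2 s.
2. the nut is turned down until it bottoms out, gripped in the fingers (value of joint nut_turn below 0.06 rad and contact force between the fingers and castle_nut above 5 N and horizontal distance between the grasp point and nut_mid below 0.012 m), for 0.2 s.
At the end, for the whole second after the job is handed in: Nut still and gripped (over 5 N, grasp point within 12 mm of its axis) a quarter turn above its stop (nut_turn 1.57, within 0.25 rad); dust cap open side down on the floor of the parts tray, within 9 degrees of upright, at rest, not touched by the fingers (all of step 1 and value of joint nut_turn between 1.32 and 1.82 rad and velocity of joint nut_turn between -0.05 and 0.05 rad/s and contact force between the fingers and castle_nut above 5 N and horizontal distance between the grasp point and nut_mid below 0.012 m); the arm keeps its last pose, push and grip.
It fails at once if the dust cap is dropped (falls freely at more than 0.6 m/s) (contact force between the fingers and dust_cap below 0.05 N and linear speed of dust_cap above 0.6 m/s).
It fails at once if something else on the bench or in the tray is shifted by more than 30 mm (distance of any of spare_bearing, spray_can, grease_tub, tape_roll, bearing_box, screwdriver, spanner, mallet from where it was at the start of the episode above 0.03 m).
It also fails if it takes over 67 s, if anything falls off the work surface, if the arm or the gripper's body presses on something with over 40 N, if the wrist force passes 120 N, or if a joint passes its speed limit or range.

### The arm

A 6-joint arm with a two-finger parallel gripper is mounted at the origin on the work surface. World frame = base frame: x ahead of the robot, y to its left, z up, the work surface at z = 0. Lengths are in mm, angles in degrees, forces in N, time in s.
With the tool pointing down it reaches from about 300 to 850 mm from the base axis. Payload 5.4 kg.
Tool frame: the origin (TCP) lies on the centre line of the jaws, within the pads' length; the fingertips stand tcp_to_tips ahead of it and the grasp point (between the pads) lies 5 mm behind it (tcp_to_tips is the distance from the TCP to the fingertips, in mm); x points along the fingers, y is the direction in which the jaws open and shut, and the axes are right-handed (so a half turn about x gives the same grasp; the last joint's range is limited). The gripper opens to 85 mm and grips with 20 to 120 N. Pads are 22 mm wide; open, the fingers measure 114 mm over their backs; the gripper's body (76 mm by 85 mm) begins 54 mm behind the grasp point. The pads swing forward as they close: fully open they stand 13 mm farther back than shut.
Start: joints at [61.988, 9.076, 91.501, -0, 79.423, -12.038], TCP at [158.252, 552.777, 245.299] pointing down, gripper open.
Joint ranges: [-166.64, 166.64], [-54.1, 131.32], [10.49, 154.53], [-73.88, 253.88], [9.74, 151.15], [-171.62, 171.62]. Speed limits (degrees/s): [147.25, 147.25, 180, 180, 180, 180].

### API

Orientations are given as [roll, pitch, yaw] about the fixed x, y, z axes, in that order (R = Rz(yaw) Ry(pitch) Rx(roll)).
In Python, from bench import move_ptp, servo_line, movej, set_gripper, dwell, ik, get_obs, grab_frame, camera_params, IKError, job_done, spot_in, outline_of, tcp_to_tips gives the robot as it stands. Calls block until the motion is done:
- move_ptp(position, orientation): joint-space move of the TCP to a pose.
- servo_line(position, rotation=None, vel=150, threshold=None): straight line of the TCP; rotation=None keeps the orientation; vel is the mean speed in mm/s. With threshold (N) it stops when the force on the tool has changed by that much, and returns True; else False.
- movej(angles): joint-space move.
- set_gripper(opening, force=None): finger opening in mm; force is the grip in N (None keeps the last); returns when the fingers have stopped.
- dwell(seconds).
- ik(position, orientation): joint angles nearest the present ones, or None.
- get_obs(): the state.
- grab_frame(name): name is "side" or "top" or "wrist"; returns the picture (400x640x3 uint8, blue, green, red); there is no depth.
- camera_params(name): a dict with "fx", "fy", "cx", "cy" (pixels), "R" (3x3) and "t" (3): a world point X has camera coordinates R X + t. Camera axes: x right, y down, z forward; pixel columns grow to the right and rows downward; lengths in mm; the calibration is good to about 2 mm. A picture is of the moment at which its call begins: read the wrist's pose just before it. camera_params takes no time and is no camera call; for the wrist camera it gives the pose at the moment of the call.
A pose or a line that the arm cannot do raises IKError and nothing moves.
- job_done(): hands the job in, once; it reports no verdict.
Trained networks look in the newest picture that a camera, given by its name, has taken for a name from the list of things; names that differ only in an ending like _2 or _b are one class to them, and where a whole thing is asked for, a point or a joint stands for the part that bears it (a point fixed in the world has none). Each returns a list of dicts, best first, with "confidence" (0 to 1); they miss things now and then, are a little off and sometimes report something else, mostly with a low value. They report only what shows in the picture. A call takes as long as a camera call.
- spot_in(query, camera): "point" ([x, y, z] in mm, in world coordinates, good to about 4 mm: the middle of the surface that is visible of it).
- outline_of(query, camera): "mask" (400x640 bool, what is visible of it).
The state is a dict: "clock": time; "joints": joint angles; "joint_velocities": joint speeds; "joint_torque": joint torques, N m; "position": TCP position; "eef_rot": TCP orientation; "wrist_force": force on the tool from outside, world axes, zero at the start; "torque": the same for the moment, N m; "gripper_width": finger opening in mm.
Only numpy, scipy, OpenCV 4.12 (cv2) and the standard library are available. Lean on these libraries where they do the work, as an engineer would, in place of code of your own. Each camera call takes 0.05 s, during which the arm holds its last target. There are 200 camera calls.

## Working session

There is one attempt and no reset: what is moved stays moved. The work goes in short steps, each a Python script; the robot and the scene stay as the last script left them, time stands still between calls to the robot, and variables do not carry over. Pictures are saved under pics/ and viewed, about 8 in all and at most 12, crops included, and the job is handed in when it is done.

```bash
mkdir -p pics; ls; python3 - <<'E'
from bench import *
import cv2,numpy as np
for c in("top","side"):
    f=grab_frame(c); cv2.imwrite(f"pics/{c}0.png",f)
    p=camera_params(c); print(c,p["fx"],p["cx"],p["cy"],np.round(-np.array(p["R"]).T@p["t"]),np.round(p["R"],2).tolist())
    for q in("dust_cap","hub","tray","spare_bearing","screwdriver"):
        print(q,[(np.round(d["point"]).tolist(),round(d["confidence"],2)) for d in spot_in(q,c)[:2]])
print(tcp_to_tips,get_obs())
E
```

```text
pics
top 376.4591104552885 319.01644326228154 203.8517068246831 [ 380.   10. 1223.] [[0.02, -1.0, -0.0], [-0.99, -0.02, -0.15], [0.15, 0.0, -0.99]]
dust_cap [([573.0, -207.0, 148.0], 0.7), ([522.0, -4.0, 22.0], 0.66)]
hub [([554.0, -192.0, 64.0], 0.69)]
tray [([490.0, 209.0, 0.0], 0.7)]
spare_bearing [([424.0, -475.0, 8.0], 0.74), ([450.0, 279.0, 16.0], 0.55)]
screwdriver [([523.0, -2.0, 23.0], 0.81), ([498.0, 450.0, 173.0], 0.64)]
side 371.53364131217785 320.99930287439236 201.0940630898492 [414. 917. 682.] [[-0.98, -0.18, 0.01], [-0.1, 0.52, -0.85], [0.15, -0.83, -0.53]]
dust_cap [([577.0, -194.0, 132.0], 0.76)]
hub [([568.0, -172.0, 18.0], 0.87)]
tray [([484.0, 203.0, 2.0], 0.72)]
spare_bearing [([456.0, 300.0, 13.0], 0.58)]
screwdriver [([524.0, 3.0, 24.0], 0.75), ([758.0, -121.0, 20.0], 0.3)]
14.0 {'clock': 0.6, 'joints': array([ 6.19887291e+01,  9.07742059e+00,  9.15024600e+01, -5.35762747e-04,
        7.94238878e+01, -1.20370649e+01]), 'joint_velocities': array([-0.02502381,  0.05612735, -0.05511837,  0.04586366, -0.00900012,
       -0.03634652]), 'joint_torque': array([-4.43621175e-04, -3.95805573e+01, -3.31539631e+01, -2.68460108e-04,
        1.02460690e-03,  5.09475981e-07]), 'position': array([158.24418389, 552.76622147, 245.27215255]), 'eef_rot': array([ -94.08119087,   89.99619498, -110.05529854]), 'wrist_force': array([ 0.89818803,  0.09137938, -0.33844633]), 'torque': array([ 0.03569181,  0.0391268 , -0.00944241]), 'gripper_width': 85.31367267515273}
```

View pics/top0.png

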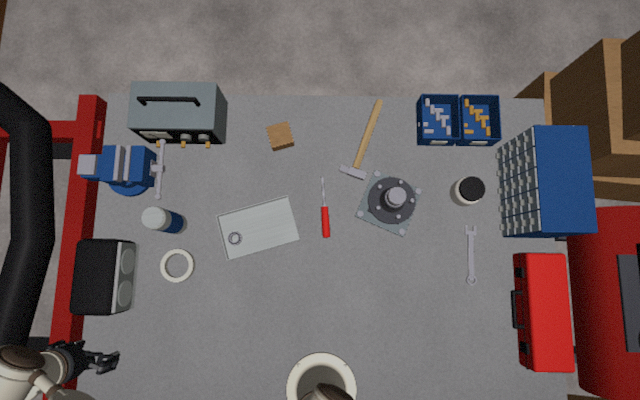

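```bash
cat > h.py <<'E'
from bench import *
import cv2,numpy as np
from scipy.spatial.transform import Rotation as Rn
def rot(a):
    """tool pointing down, jaw (y) axis along world angle a deg"""
    a=np.radians(a); y=np.array([np.cos(a),np.sin(a),0]); x=np.array([0,0,-1.])
    return Rn.from_matrix(np.c_[x,y,np.cross(x,y)]).as_euler('xyz',degrees=True).tolist()
def proj(c,X):
    p=c if isinstance(c,dict) else camera_params(c); v=np.array(X)@np.array(p["R"]).T+p["t"]
    return np.c_[p["fx"]*v[...,0]/v[...,2]+p["cx"],p["fy"]*v[...,1]/v[...,2]+p["cy"]]
def unproj(c,uv,z):
    p=c if isinstance(c,dict) else camera_params(c); R=np.array(p["R"]);o=-R.T@p["t"]
    d=R.T@np.array([(uv[0]-p["cx"])/p["fx"],(uv[1]-p["cy"])/p["fy"],1]); return o+d*(z-o[2])/d[2]
E
python3 - <<'E'
from h import *
import warnings;warnings.filterwarnings('ignore')
o=get_obs(); print(Rn.from_euler('xyz',o['eef_rot'],degrees=True).as_matrix().round(3))
# joint 6 for jaw angles at hub, tray
for P in([573,-200,300],[480,190,200]):
    for a in range(-180,180,30):
        j=ik(P,rot(a)); print(P[1],a,None if j is None else np.round(j).tolist())
E
```

```text
[[-0.     0.275  0.961]
 [-0.     0.961 -0.275]
 [-1.    -0.    -0.   ]]
-200 -180 [-31.0, 12.0, 82.0, 0.0, 86.0, 149.0]
-200 -150 [-31.0, 12.0, 82.0, 0.0, 86.0, 119.0]
-200 -120 [-31.0, 12.0, 82.0, 0.0, 86.0, 89.0]
-200 -90 [-31.0, 12.0, 82.0, 0.0, 86.0, 59.0]
-200 -60 [-31.0, 12.0, 82.0, 0.0, 86.0, 29.0]
-200 -30 [-31.0, 12.0, 82.0, 0.0, 86.0, -1.0]
-200 0 [-31.0, 12.0, 82.0, 0.0, 86.0, -31.0]
-200 30 [-31.0, 12.0, 82.0, 0.0, 86.0, -61.0]
-200 60 [-31.0, 12.0, 82.0, 0.0, 86.0, -91.0]
-200 90 [-31.0, 12.0, 82.0, 0.0, 86.0, -121.0]
-200 120 [-31.0, 12.0, 82.0, 0.0, 86.0, -151.0]
-200 150 None
190 -180 None
190 -150 [8.0, 3.0, 104.0, -0.0, 74.0, 158.0]
190 -120 [8.0, 3.0, 104.0, -0.0, 74.0, 128.0]
190 -90 [8.0, 3.0, 104.0, -0.0, 74.0, 98.0]
190 -60 [8.0, 3.0, 104.0, -0.0, 74.0, 68.0]
190 -30 [8.0, 3.0, 104.0, -0.0, 74.0, 38.0]
190 0 [8.0, 3.0, 104.0, -0.0, 74.0, 8.0]
190 30 [8.0, 3.0, 104.0, -0.0, 74.0, -22.0]
190 60 [8.0, 3.0, 104.0, -0.0, 74.0, -52.0]
190 90 [8.0, 3.0, 104.0, -0.0, 74.0, -82.0]
190 120 [8.0, 3.0, 104.0, -0.0, 74.0, -112.0]
190 150 [8.0, 3.0, 104.0, -0.0, 74.0, -142.0]
```

The top view shows the hub at about (392,198) px with the cap at (395,195). The tray is at (258,228), with the bearing at its left end (235,238), and the screwdriver lies between hub and tray. Next I go above the hub and look with the wrist camera.

```bash
python3 - <<'E'
from h import *
o=get_obs(); servo_line([158,552,330],vel=250)
P=[575,-195,300]
move_ptp(P,rot(-30))
print(get_obs()['clock'],get_obs()['position'])
p=camera_params("wrist"); print(np.round(p["R"],2).tolist(),p["fx"],np.round(-np.array(p["R"]).T@p["t"]))
f=grab_frame("wrist"); cv2.imwrite("pics/w1.png",f)
for c in("wrist","side","top"):
    if c!="wrist": grab_frame(c)
    for q in("dust_cap","hub_lip"):
        print(c,q,[(np.round(d["point"],1).tolist(),round(d["confidence"],2)) for d in spot_in(q,c)[:2]])
for z in(152,110,63): print(z,proj(p,[[575,-198,z]]))
m=outline_of("dust_cap","wrist")
for d in m[:2]:
    ys,xs=np.nonzero(d["mask"]); print(d["confidence"],len(xs),xs.min(),xs.max(),ys.min(),ys.max(),xs.mean(),ys.mean())
E
```

```text
4.0917 [ 575.24741857 -194.21890977  300.08889898]
[[0.87, -0.5, 0.0], [-0.47, -0.82, 0.32], [-0.16, -0.28, -0.95]] 330.96610134618925 [ 617. -122.  429.]
wrist dust_cap [([578.6, -206.4, 150.5], 0.6)]
wrist hub_lip [([593.0, -182.1, 62.2], 0.62)]
side dust_cap [([456.4, 295.4, 12.2], 0.67), ([366.0, 471.1, 14.9], 0.5)]
side hub_lip [([566.6, -173.5, 21.6], 0.86), ([483.0, 202.7, 2.1], 0.56)]
top dust_cap [([581.8, -196.6, 150.3], 0.57), ([488.8, 208.3, 4.8], 0.15)]
top hub_lip [([599.6, -161.5, 22.5], 0.85)]
152 [[321.35921809 193.27360038]]
110 [[321.15700481 180.71922186]]
63 [[320.98166515 169.83328767]]
0.7 3058 301 359 163 228 329.7831916285154 195.60137344669718
0.58 14343 251 395 91 237 326.8267447535383 156.9961653768389<sys>:0: UserWarning: Gimbal lock detected. Setting third angle to zero since it is not possible to uniquely determine all angles.
```

View pics/w1.png

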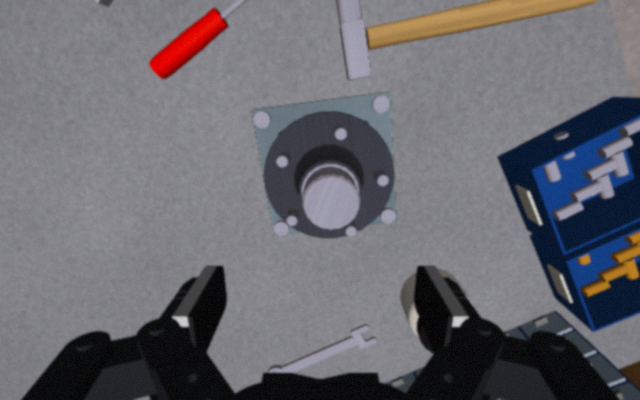

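The wrist view shows the cap's dome at about (331,203), the flange at x 264–395 and y 111–238, and the nearest stud around 45 px from the cap. I fit the cap's silhouette and then grasp.

```bash
cat >> h.py <<'E'
from scipy.optimize import least_squares
t_=np.linspace(0,2*np.pi,90)
def ring(x,y,z,r): return np.c_[x+r*np.cos(t_),y+r*np.sin(t_),np.full(90,z)]
def fitbox(p,box,rings,x0):
    """xy of an upright turned body (rings: height,radius) whose silhouette box is x0,x1,y0,y1"""
    def res(v):
        q=proj(p,np.vstack([ring(v[0],v[1],z,r) for z,r in rings]))
        return [q[:,0].min()-box[0],q[:,0].max()-box[1],q[:,1].min()-box[2],q[:,1].max()-box[3]]
    s=least_squares(res,x0); return s.x,np.round(s.fun,1)
def mbox(m):
    m=cv2.morphologyEx(m.astype(np.uint8),cv2.MORPH_OPEN,np.ones((5,5)))
    n,l,s,_=cv2.connectedComponentsWithStats(m); x,y,w,h,_=s[1+np.argmax(s[1:,4])]
    return x,x+w,y,y+h
CAP=[(110,29),(113,29),(145,26.5),(148,20)]
E
python3 - <<'E' 2>/dev/null
from h import *
p=camera_params("wrist")
print(fitbox(p,(264,395.5,111,238.5),[(63,75),(60,75)],[575,-195]))
xy=[575,-195]
for a in(-30,):
    p=camera_params("wrist");grab_frame("wrist"); m=outline_of("dust_cap","wrist")
    for d in m[:2]:
        b=mbox(d["mask"]); print(b,fitbox(p,b,CAP,xy))
E
```

```text
(array([ 578.05288925, -212.97606708]), array([-0.1,  0.1, -0.2,  0.3]))
(np.int32(301), np.int32(359), np.int32(163), np.int32(228)) (array([ 576.67068006, -211.82524417]), array([-0.7,  0.6, -0.7,  0.8]))
```

```bash
python3 - <<'E' 2>&1 | grep -v -i gimbal
from h import *
move_ptp([577,-212,260],rot(60)); dwell(.2)
p=camera_params("wrist");grab_frame("wrist"); m=outline_of("dust_cap","wrist"); xy=np.array([577,-212.])
for d in m[:1]:
    b=mbox(d["mask"]); s,e=fitbox(p,b,CAP,xy); print(b,s,e)
if np.abs(e).max()<3 and np.linalg.norm(s-xy)<6: xy=(xy+s)/2
print(xy)
servo_line([*xy,190],vel=200)
o0=get_obs()
if servo_line([*xy,130],vel=60,threshold=10): print("touch",get_obs()['position']); raise SystemExit
set_gripper(40,30)
o=get_obs(); print(o['clock'],o['gripper_width'],o['wrist_force'],o0['wrist_force'],o['position'])
E
```

```text
(np.int32(286), np.int32(353), np.int32(156), np.int32(231)) [ 577.45661364 -211.9248926 ] [-0.5  0.5 -0.8  0.9]
[ 577.22830682 -211.9624463 ]
8.4667 52.536131638465406 [-0.79455205 -0.19817452  2.22313455] [0.00540403 0.34260886 0.83750494] [ 577.56904603 -212.18498382  130.68547726]
```

```bash
python3 - <<'E' 2>&1 | grep -v -i gimbal
from h import *
servo_line([577.3,-212,195],vel=80)
o=get_obs(); print(o['clock'],o['gripper_width'],o['wrist_force'])
p=camera_params("top");f=grab_frame("top"); m=outline_of("tray","top")[0]
c=max(cv2.findContours(m["mask"].astype(np.uint8),0,2)[0],key=cv2.contourArea)
w=np.array([unproj(p,u[0]+.5,20)[:2] for u in c],np.float32)
print(m["confidence"],cv2.minAreaRect(w))
b=spot_in("spare_bearing","top"); print([(d["point"],d["confidence"]) for d in b[:2]])
cv2.imwrite("pics/t2.png",cv2.resize(f[150:300,180:440],None,fx=3,fy=3))
E
```

```text
9.4333 52.780596397012815 [-0.00577938 -0.14057878 -0.79554042]
0.55 ((486.66802978515625, 206.77481079101562), (152.25294494628906, 241.66285705566406), 17.10366439819336)
[([454.6, 279.9, 17.5], 0.59)]
```

View pics/t2.png

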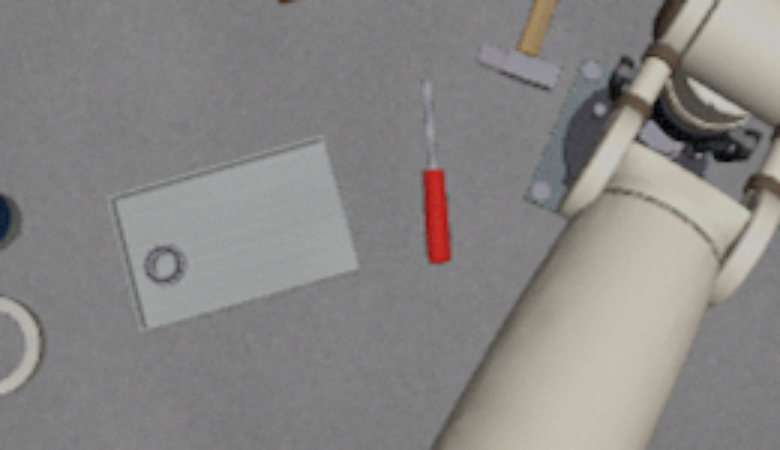

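```bash
python3 - <<'E' 2>&1 | grep -v -i gimbal
from h import *
x,y=495.5,178
servo_line([577.3,-212,210],vel=100)
move_ptp([x,y,150],rot(17))
o=get_obs(); print(o['clock'],o['gripper_width'])
servo_line([x,y,40],vel=100); dwell(.2)
t=servo_line([x,y,26],vel=20,threshold=4)
o=get_obs(); print(t,o['clock'],o['gripper_width'],o['position'],o['wrist_force'])
if t:
    set_gripper(70); o=get_obs(); print(o['wrist_force'])
    servo_line([x,y,110],vel=80)
    servo_line([x,y,200],vel=200)
    f=grab_frame("top"); cv2.imwrite("pics/t3.png",cv2.resize(f[150:300,180:440],None,fx=3,fy=3))
    g=grab_frame("wrist"); cv2.imwrite("pics/w3.png",g)
    print(get_obs()['clock'],[(d["point"],d["confidence"]) for d in spot_in("dust_cap","wrist")[:1]])
E
```

```text
11.375 52.55986450258336
True 13.3667 52.77158849025552 [495.41574891 178.00363769  29.62815952] [-2.02883817  0.7121732   5.52368789]
[0.59513657 0.10410369 0.17968906]
15.55 []
```

View pics/w3.png

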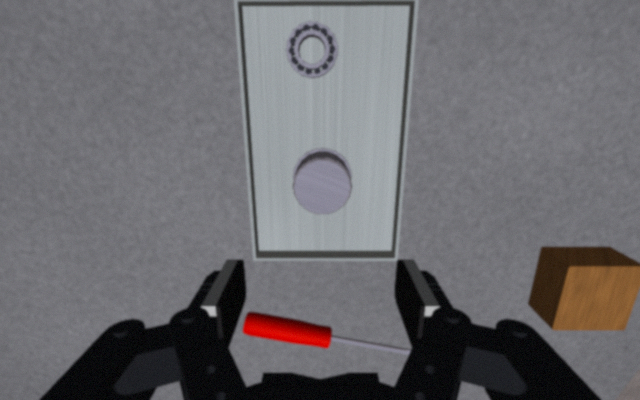

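The cap stands upright in the tray at (322,185), well clear of the bearing at (312,50) and of the walls. Next is the nut.

```bash
python3 - <<'E' 2>&1 | grep -v -i gimbal
from h import *
import pickle
X,Y=577.3,-212
servo_line([495.5,178,230],vel=200)
ims=[]
for a in(60,100):
    move_ptp([X,Y,190],rot(a)); dwell(.15)
    p=camera_params("wrist"); f=grab_frame("wrist")
    q=proj(p,[[X,Y,125]])[0]; print(a,q, [(np.round(d["point"],1),round(d["confidence"],2)) for d in spot_in("castle_nut","wrist")[:2]])
    pickle.dump((p,f),open(f"n{a}.pkl","wb"))
    # rectify plane z=135 (crown top) to 10 px/mm, world x right, y up
    g=np.array([[X-30,Y+30],[X+30,Y+30],[X+30,Y-30],[X-30,Y-30]])
    H=cv2.getPerspectiveTransform(proj(p,np.c_[g,np.full(4,128)]).astype(np.float32),np.float32([[0,0],[400,0],[400,400],[0,400]]))
    r=cv2.warpPerspective(f,H,(400,400),flags=cv2.INTER_CUBIC)
    ims.append(cv2.convertScaleAbs(r,alpha=1.5))
cv2.imwrite("pics/n4.png",np.hstack(ims)); print(get_obs()['clock'])
E
```

```text
60 [317.44457375 225.94776963] [(array([ 566.6, -204.2,  129.2]), 0.75)]
100 [319.6093064  225.04630415] [(array([ 562.6, -214.2,  129.4]), 0.59), (array([ 554.5, -219. ,   60.2]), 0.52)]
18.5917
```

View pics/n4.png

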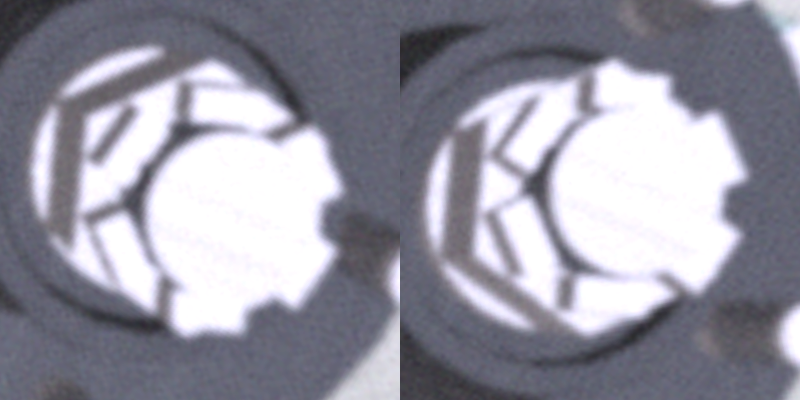

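Rectified to the world frame (x right, y up), the left-facing flat leans about 7° (edge (88,110) to (72,240)) and the neighbouring flats agree within 5°. The flats therefore face about 53° modulo 60. I grip at 113° (j6 ≈ −144°), which leaves enough wrist range to do it in one grasp.

```bash
python3 - <<'E' 2>&1 | grep -v -i gimbal
from h import *
X,Y,a=577.3,-212,113
movej(ik([X,Y,190],rot(a)))
set_gripper(60)
o0=get_obs()
if servo_line([X,Y,127],vel=70,threshold=10): print("touch",get_obs()); raise SystemExit
set_gripper(30,30); o=get_obs(); print(o['clock'],o['gripper_width'],o['position'],o['wrist_force'],o['torque'],o['joints'][5])
set_gripper(30,90); o=get_obs(); print(o['gripper_width'],o['wrist_force'],o['torque'])
w=0
for k in range(2):
    a-=8; w+=8
    j=ik([X,Y,127-w/180],rot(a)); movej(j); o=get_obs(); print(w,o['clock'],o['gripper_width'],o['wrist_force'].round(1),o['torque'].round(2),o['joints'][5])
E
```

```text
20.575 35.485314710641816 [ 577.44854867 -211.53876219  127.91386507] [-2.99178111  3.90710483  5.14097411] [0.59791853 0.4104607  0.04664642] -144.41070573220532
33.69623986206928 [-2.92169581  3.80602083  7.72671705] [0.68008526 0.57174563 0.06528004]
8 21.05 33.716023304734584 [-3.4  3.3  6.7] [ 0.56  0.52 -0.08] -136.37103163778897
16 21.3083 33.51294436203557 [-2.5  2.7  7.2] [ 0.56  0.54 -0.09] -128.37031029111782
```

Width and drag torque (−0.09 N m) show the nut turning with the fingers. I continue to the stop.

```bash
python3 - <<'E' 2>&1 | grep -v -i gimbal
from h import *
X,Y,a,w=577.3,-212,97,16
while a>-140:
    st=8 if w<112 else 3
    a-=st; w+=st
    j=ik([X,Y,127-w/180],rot(a)); movej(j); o=get_obs(); tz=o['torque'][2]
    if w%16==0 or w>112: print(w,round(o['clock'],2),round(o['gripper_width'],2),o['wrist_force'].round(1),tz.round(2),o['joints'][5].round(1))
    if abs(tz)>1.0: break
dwell(.4); o=get_obs(); print(a,w,o['clock'],o['gripper_width'],o['wrist_force'],o['torque'])
E
```

```text
32 21.82 33.8 [-3.3  2.   6.6] -0.08 -112.4
48 22.34 33.6 [-2.4  1.7  6.7] -0.06 -96.4
64 22.86 33.75 [-3.   1.1  5.9] -0.08 -80.4
80 23.38 33.69 [-4.5 -0.3  6.2] -0.06 -64.4
96 23.89 33.85 [-4.4  0.5  8.3] -0.07 -48.4
112 24.41 33.78 [-6.5 -0.9  7.3] -0.04 -32.4
115 24.66 33.3 [-6.7 -0.3  8.7] -0.03 -29.4
118 24.91 33.7 [-6.5  0.3  8.7] -0.06 -26.4
121 25.16 33.48 [-6.4 -0.6  8.2] -0.09 -23.4
124 25.41 33.83 [-7.  -0.3  8.2] -0.07 -20.4
127 25.66 33.85 [-6.8 -0.7  7.9] -0.04 -17.4
130 25.91 33.69 [-8.1 -0.2  8.6] -0.06 -14.4
133 26.16 33.72 [-7.8 -0.2  9.4] -0.08 -11.4
136 26.41 33.79 [-7.7 -0.5  8.8] -0.09 -8.4
139 26.66 33.74 [-7.8  0.6  8.8] -0.12 -5.4
142 26.91 33.77 [-7.8  0.2 10. ] -0.08 -2.4
145 27.16 33.93 [-8.2  0.2  8.9] -0.1 0.6
148 27.41 33.43 [-9.1  0.4  9.5] -0.13 3.6
151 27.66 33.86 [-8.7  0.6  9.3] -0.01 6.6
154 27.91 33.47 [-8.6  1.4  9.9] -0.09 9.6
157 28.16 33.71 [-7.8  1.2  9.9] -0.13 12.6
160 28.41 33.35 [-9.1  1.8 10. ] -0.06 15.6
163 28.66 33.88 [-9.2  1.3  9.8] -0.14 18.6
166 28.91 33.7 [-9.2  1.  10.9] -0.11 21.6
169 29.16 33.26 [-9.2  2.  10.6] -0.06 24.6
172 29.41 34.12 [-10.6   1.2  10. ] -0.07 27.6
175 29.66 34.45 [-10.2   1.6  10.5] -0.09 30.6
178 29.91 33.92 [-10.5   1.9  10.7] -0.05 33.6
181 30.16 33.57 [-10.2   0.9  11.1] -0.13 36.6
184 30.41 33.43 [-9.6  1.2 11.1] -0.09 39.6
187 30.66 33.49 [-9.5  1.6 10.8] -0.02 42.6
190 30.91 33.65 [-10.5   2.5  10.5] -0.09 45.6
193 31.16 33.4 [-9.9  2.5 12.1] -0.03 48.6
196 31.41 33.62 [-10.5   1.4  11.6] -0.1 51.6
199 31.66 34.21 [-10.5   2.5  10.8] 0.79 54.5
202 31.91 34.04 [-9.4  2.3 11.2] 1.82 57.4
-89 202 32.3083 34.13715392696506 [-9.34022896  1.70563704 11.36288311] [0.43858399 1.61709886 1.86717336]
```

The stop came at about 197° of turning (3.44 rad, within 2.4–4.0) with 1.9 N m of torque and no change in width. I back off 90° from the point where the torque began to rise.

```bash
python3 - <<'E' 2>&1 | grep -v -i gimbal
from h import *
X,Y,w=577.3,-212,202
for w in list(range(195,107,-8))+[106.5]:
    movej(ik([X,Y,127-w/180],rot(113-w))); o=get_obs(); print(w,round(o['gripper_width'],2),o['wrist_force'].round(1),o['torque'][2].round(2))
dwell(.5); o=get_obs(); print(o['clock'],o['position'],o['gripper_width'],o['wrist_force'],o['torque'],o['joints'][5])
grab_frame("top"); f=grab_frame("wrist"); s=grab_frame("side")
cv2.imwrite("pics/end.png",np.vstack([f[100:400,:],s[100:380,:]]))
E
```

```text
195 33.69 [-10.2   2.1  11. ] 0.13
187 33.71 [-11.    1.2  10.3] 0.08
179 33.76 [-10.4   2.6  10.8] 0.01
171 33.81 [-9.4  0.7 11. ] 0.07
163 33.67 [-9.6  0.8 10. ] 0.06
155 33.76 [-8.3  0.2  9.9] 0.12
147 33.83 [-8.8  0.5  8.9] 0.03
139 33.76 [-8.1 -0.4  9.4] 0.07
131 34.02 [-7.3  0.4  7.5] 0.04
123 33.67 [-6.7  0.2  7.3] 0.08
115 33.89 [-6.6 -0.7  9.1] 0.05
106.5 33.21 [-6.   0.3  7.4] 0.1
35.9083 [ 576.79046462 -212.80235127  127.67072351] 33.74491755637044 [-5.15334706  0.25304492  7.82506613] [0.0231088  0.98009627 0.08505327] -37.916789536661895
```

View pics/end.png

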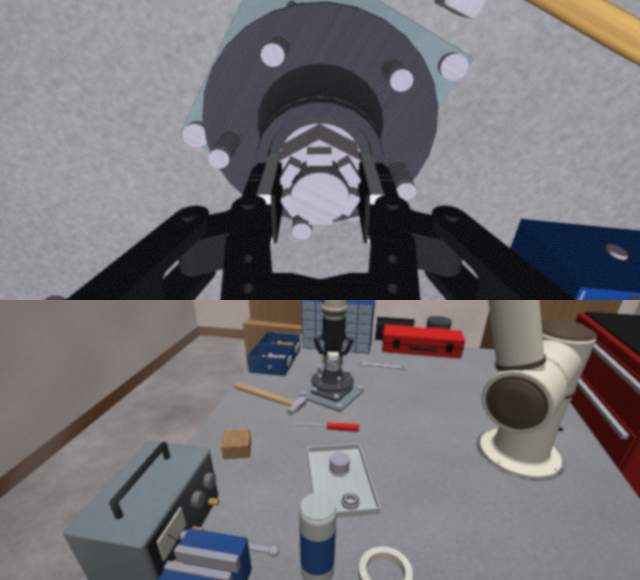

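The wrist view shows the nut at (320,170) held on two opposite flats between the pads, with a hex corner facing the camera. The side view shows the cap upright in the tray at (340,462) and everything else where it was. I hand it in.

```bash
python3 -c "
from bench import *
job_done(); o=get_obs(); print(o['clock'],o['gripper_width'],o['torque'])"
```

```text
the job is handed in; nothing more can be done
the job is handed in; nothing more can be done
```

The job is handed in at about 36 s of the 67 s allowed; the simulator gives no verdict.

- **Dust cap:** I lifted it straight off the hub and stood it in the tray. It touched down at the expected height (TCP 29.6 mm) before I opened the fingers. Later wrist and side pictures show it upright and clear of the walls and the spare bearing.
- **Castle nut:** One grasp across the flats, at about 90 N, was enough, although the task expected two or more. I turned the nut clockwise about 197° (3.44 rad) until the torque jumped from about zero to 1.9 N m, with the finger width unchanged. I then backed it off 90° from the point where the torque began to rise, and it is still gripped there.
- **Last checks:**
  - The grip was steady at 33.7 mm, below the 36 mm across flats; I put that down to the pads giving.
  - The nut held still, with a residual torque of about 0.09 N m and a side force of about 5 N.
  - The pictures show nothing else on the bench moved.
- **Failed or unsure:**
  - The network did not find the dust cap in the wrist picture after placing, so I judged that by eye.
  - The nut angle is inferred from the wrist angle and the torque, not measured directly.

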